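# Lay the blue picture tile into the mosaic board

### The arm

A 6-joint arm with a two-finger parallel gripper is mounted at the origin on the work surface. World frame = base frame: x ahead of the robot, y to its left, z up, the work surface at z = 0. Lengths are in m, angles in rad, forces in N, time in s.
With the tool pointing down it reaches from about 0.35 to 0.875 m from the base axis. Payload 4.2 kg.
Tool frame: the origin (TCP) lies on the mounting face of the last link; the fingertips stand 173 mm ahead of it and the grasp point (between the pads) lies 155 mm ahead of it; z points along the fingers, y is the line along which they close (so a half turn about z gives the same grasp; the last joint's range is limited). The gripper opens to 85 mm and grips with 20 to 120 N. Pads are 22 mm wide; open, the fingers measure 114 mm over their backs; the gripper's body (76 mm by 85 mm) begins 54 mm behind the grasp point. The pads swing forward as they close: fully open they stand 13 mm farther back than shut.
Start: joints at [-0.904, 0.385, 0.008, 0, -1.194, -0.259], TCP at [0.248, -0.574, 0.405] pointing down, gripper open.
Joint ranges: [-3.14, 3.14], [-1.21, 2.06], [-1.07, 1.41], [-3.16, 2.05], [-2.99, -0.16], [-3.1, 3.1]. Speed limits (rad/s): [2.79, 2.79, 3.14, 3.14, 3.14, 3.14].

### API

Orientations are given as a rotation vector (axis times angle).
In Python, from station import manip gives the robot as it stands. The module is installed in compiled form; this text tells all that it offers.
- The arm moves only by the tool play_rows, never from a script. Its argument "plan" is a list of rows, each an object with "offset": the shift along the tool's x, y, z in mm, a list of three; "twist": the turn, a rotation vector about the tool's x, y, z in degrees, a list of three; "grip": the closure, from -1 (fully open) to 1 (shut). In form: [{"offset": [tx, ty, tz], "twist": [ax, ay, az], "grip": grip}, ...]. A call has 1 to 12 rows; each row shifts and turns the commanded pose from where the row before left it, along the tool's axes as they then stand; what a row does not reach is not made up. A row lasts 1/10 s, in which the tool goes at most 50 mm and 8.59 degrees, less where a joint would pass 70% of its speed; a pose out of reach is approached as far as the arm can. A call is refused whole if a number of a shift passes 50 or a number of a turn 8.59, either way. A call with a gripper value outside its range is refused whole. The fingers move at their own pace and stop on an object; "newtons" is the grip in N (left out, the last holds). Time passes only in rows, so rows that do not move let the fingers close. It gives the time, the measured TCP pose, the force, the opening and the grip force at its end, in the units of the state.
- manip.read_state(): the state, without advancing time (a new reading comes with each control period).
- manip.capture(name): name is "scene" or "top" or "wrist"; returns (picture, depth): 400x640x3 uint8, red, green, blue; 400x640 float32, m along the optical axis (not along the pixel's ray), 0 where there is no reading.
- manip.camera_model(name): a dict with "fx", "fy", "cx", "cy" (pixels), "position" and "orientation" of the camera in the world. Camera axes: x right, y up, looking along -z (the intrinsics and any distortion apply to the point x, -y, -z); pixel columns grow to the right and rows downward; lengths in m; the calibration is good to about 2 mm. A picture is of the moment at which its call begins: read the wrist's pose just before it. camera_model takes no time and is no camera call; for the wrist camera it gives the pose at the moment of the call.
- manip.sign_off(): hands the job in; it is judged then, once.
The state is a dict: "clock": time; "q": joint angles; "qvel": joint speeds; "joint_efforts": joint torques, N m; "tcp_pos": TCP position; "orientation": TCP orientation; "force": force on the tool from outside, world axes, zero at the start; "wrist_torque": the same for the moment, N m; "grip_width": finger opening in m; "finger_force": force on a finger pad.
Only numpy, scipy, OpenCV 4.12 (cv2) and the standard library are available. Lean on these libraries where they do the work, as an engineer would, in place of code of your own. Each camera call takes 0.05 s, during which the arm holds its last target. There are 200 camera calls.

### The job

Push the standing blue fish tile with the fingertips to tip it over away from you, never lifting or carrying it, so that it lies flat on its back, picture up, in its own bay of the setting board. Push it along the bay until its leading edge sits squarely and snugly against the raised mosaic strip across the far end of the board. Leave the orange sun tile standing where it is and do not disturb the jar, the glue bottle or the mug.

Things in the scene. Friction and masses are not known exactly. Their poses are not given: they have to be found in the camera images.
- board: Fixed mosaic setting board, 240 mm (x) by 330 mm (y); origin: centre of its underside, on the table; x runs from the open near end to the far end. Cork bed 12 mm above the table. Two bays 130 mm wide, centre lines y = -85 and +85 mm, a tile standing in each (which is in which varies), parted by a raised strip 40 mm wide, with 15 mm strips along the outer edges; open at the near end, x = -120 mm.
- board_stop (a point): Middle of the top edge of the far strip's near face, 90 mm along the board's x from its origin, 21 mm above the table (9 mm above the cork, as are all the strips); axes as the board's. This face runs straight across both bays, parallel to the board's y: it is the stop. The strip is 30 mm deep.
- blue_tile: Loose blue tile, white fish on one face; 20 mm thick (x), 80 wide (y), 100 high (z), 0.3 to 0.5 kg. Stands upright on the cork in the near half of a bay, picture (-x face) towards the robot, its x within 8 degrees of the board's x. Origin: centre of its lower edge face. Leaned past 11 degrees it falls by itself, and then lies 25 to 70 mm short of the stop, z axis towards the stop, top 32 mm above the table.
- blue_tile_center (a point): Centre of the blue tile, 50 mm from its lower edge face; axes as the tile's.
- blue_tile_top (a point): Middle of the blue tile's upper edge face, 100 mm from its origin along its z; when the tile has been tipped over, this is its leading edge, which must meet the stop. Axes as the tile's.
- ochre_tile: The same sort of tile, orange with a yellow sun, standing in the other bay; same size, origin and axes. It must stay standing.
- pigment_jar: Small amber glass jar with steel lid, 36 mm across, 50 mm high, standing loose on the middle of the board's far strip. Origin: centre of its underside.
- glue_bottle: White glue bottle with red cap, 56 mm across, 150 mm high, standing on the table to the right, clear of the board. Origin: centre of its underside.
- mug: Blue mug, 80 mm across, 90 mm high, standing on the table to the left, clear of the board. Origin: centre of its underside.

How it is judged:
By the outcome, as a careful person would: the job done as asked, in the order asked, and still so for the second after the job is handed in, with the robot touching nothing.
It also fails if it takes over 58 s, if anything falls off the work surface, if the arm or the gripper's body presses on something with over 40 N, if the wrist force passes 120 N, or if a joint passes its speed limit or range.

## Working session

There is one attempt and no reset: what is moved stays moved. The work goes in short steps, Python scripts to look and compute and a tool call to move; the robot and the scene stay as the last step left them, time stands still between calls to the robot, and variables do not carry over. Pictures are saved under pics/ and viewed, at most 10 in all, crops included, and the job is handed in when it is done.

Besides the shell and the picture viewer there is one more tool, called after ">>>" as a command line: name --argument value ..., lists and objects as JSON in quotes. play_rows: Moves the arm, as the interface text tells. Its arguments: {"type":"object","properties":{"plan":{"type":"array"},"newtons":{"type":"number"}},"required":["plan"]}

```bash
mkdir -p pics
cat > h.py <<'E'
import numpy as np, cv2
from scipy.spatial.transform import Rotation as R
from station import manip
def rot(o):
    o=np.array(o,float)
    return o if o.shape==(3,3) else (R.from_rotvec(o).as_matrix() if o.size==3 else R.from_quat(o).as_matrix())
def cloud(name):
    m=manip.camera_model(name); im,d=manip.capture(name)
    v,u=np.mgrid[0:400,0:640]
    P=np.stack([(u-m['cx'])/m['fx']*d,-(v-m['cy'])/m['fy']*d,-d],-1)
    W=P@rot(m['orientation']).T+np.array(m['position']); W[d==0]=np.nan
    return im,W
def save(n,im): cv2.imwrite('pics/'+n,cv2.cvtColor(im,cv2.COLOR_RGB2BGR))
E
python3 - <<'E'
from h import *
for n in ('scene','top'):
    print(n,manip.camera_model(n)); im,W=cloud(n); save(n+'.png',im); np.save(n+'.npy',W)
print(manip.read_state())
E
```

```text
scene {'fx': 519.3002329551665, 'fy': 519.3002329551665, 'cx': 319.2463145320111, 'cy': 197.4485813326253, 'position': array([1.37373932, 0.06845537, 1.06845762]), 'orientation': array([0.52032841, 0.56536329, 1.6019487 ])}
top {'fx': 450.71283347509916, 'fy': 450.71283347509916, 'cx': 319.4969676364594, 'cy': 199.28565677448805, 'position': array([0.4876217 , 0.00548957, 1.48248276]), 'orientation': array([ 0.07293354, -0.07244435, -1.58688341])}
{'clock': 0.1, 'q': array([-9.04390354e-01,  3.85453017e-01,  6.74361181e-03, -4.17709391e-04,
       -1.19399334e+00, -2.58613326e-01]), 'qvel': array([ 0.00023878, -0.00236436,  0.00244493,  0.00276995, -0.00179664,
       -0.00119814]), 'joint_efforts': array([-9.41143990e-04, -3.93318379e+01,  1.88929653e+01,  4.19782788e+00,
       -2.59637724e-03,  4.80205784e-06]), 'tcp_pos': array([ 0.24782449, -0.57355854,  0.4037419 ]), 'orientation': array([ 6.35790882e-01, -3.07606963e+00, -2.95162333e-03]), 'force': array([-0.04181062,  0.61585563,  0.19211001]), 'wrist_torque': array([-0.03028506,  0.05162425, -0.03798311]), 'finger_force': 0.0, 'grip_width': 0.08527876630796168}
```

View pics/top.png

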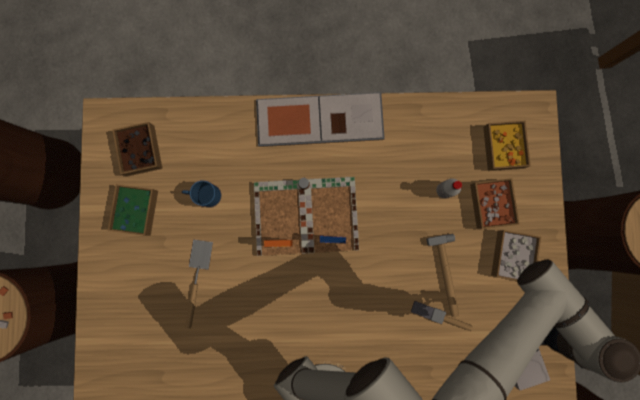

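View pics/scene.png

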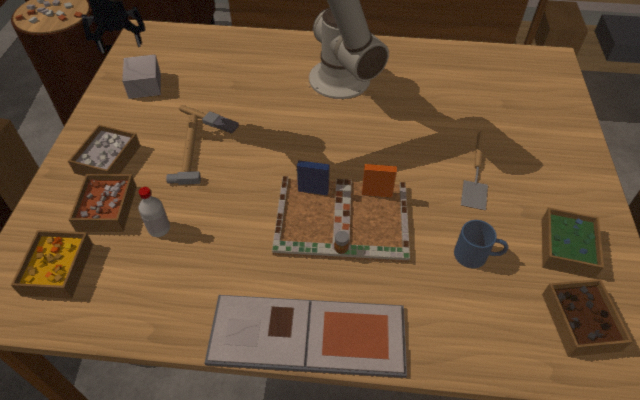

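The top view shows the board at columns 253–358, rows 178–254, the blue tile at about (332,240) in the right bay, orange at (278,243), and the jar at (304,183). I'll enlarge and measure it.

Run:
```python
from h import *
im=cv2.imread('pics/top.png'); c=im[170:265,245:370]
cv2.imwrite('pics/topc.png',cv2.resize(c,None,fx=6,fy=6,interpolation=cv2.INTER_CUBIC))
W=np.load('top.npy'); rgb=im[...,::-1].astype(int)
r,g,b=rgb[...,0],rgb[...,1],rgb[...,2]
roi=np.zeros((400,640),bool); roi[170:265,245:370]=1
for n,m in (('blue',roi&(b>r+20)&(b>60)),('orange',roi&(r>b+90)&(r>g+60))):
    mt=m&(W[...,2]>.105); p=W[mt]; print(n,m.sum(),len(p),np.median(p,0).round(4))
    rect=cv2.minAreaRect((p[:,:2]*1000).astype(np.float32)); print(rect)
    print('all',W[m][:,2].min(),W[m][:,2].max())
for n,p in (('jar',(304,183)),('cork',(333,205)),('corkL',(280,205)),('strip',(306,215))): print(n,W[p[1],p[0]].round(4))
# scene cloud: blue back face plane
W2=np.load('scene.npy'); im2=cv2.imread('pics/scene.png')[...,::-1].astype(int)
m=np.zeros((400,640),bool); m[168:190,302:326]=1
p=W2[m]; p=p[~np.isnan(p).any(1)]; c0=p.mean(0); n=np.linalg.svd(p-c0)[2][2]; print('bluebackface',c0,n)
m=np.zeros((400,640),bool); m[172:193,367:391]=1
p=W2[m]; p=p[~np.isnan(p).any(1)]; c0=p.mean(0); n=np.linalg.svd(p-c0)[2][2]; print('orange',c0,n)
```

```text
blue 130 126 [ 0.4929 -0.028   0.112 ]
((491.65240478515625, -32.25543975830078), (76.37037658691406, 17.739717483520508), 85.84246063232422)
all nan nan
orange 149 148 [0.4841 0.1329 0.1122]
((483.53094482421875, 135.47711181640625), (18.057209014892578, 79.03099822998047), 2.8343780040740967)
all 0.1049255033779517 0.11835304586168638
jar [0.6705 0.0527 0.0732]
cork [ 0.6046 -0.0392  0.0071]
corkL [0.6074 0.1345 0.0101]
strip [0.5725 0.0495 0.0212]
bluebackface [ 0.50274462 -0.02828065  0.07073971] [ 0.99769684 -0.06781819  0.00130327]
orange [0.49422504 0.13760559 0.06789276] [-0.99994372 -0.00209804  0.01039992]
```

View pics/topc.png

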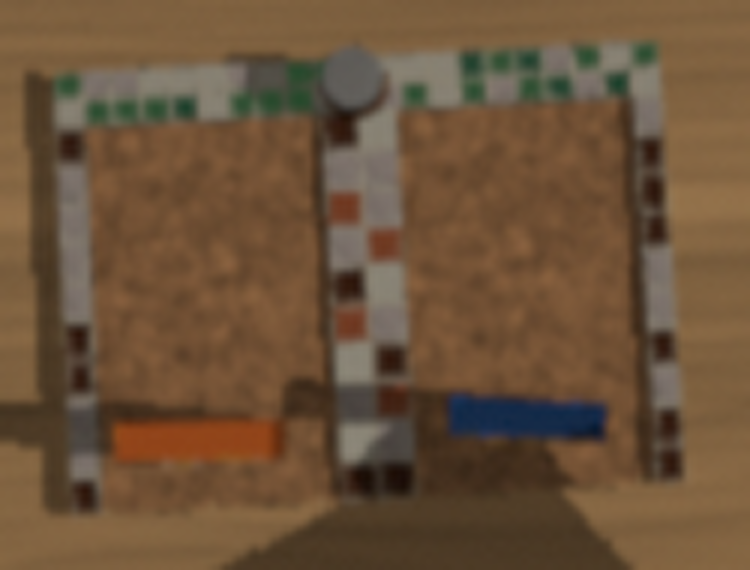

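```bash
cat >> h.py <<'E'
def ray(m,u,v,z):
    d=rot(m['orientation'])@np.array([(u-m['cx'])/m['fx'],-(v-m['cy'])/m['fy'],-1]); p=np.array(m['position'])
    return (p+d*(z-p[2])/d[2])
E
python3 - <<'E'
from h import *
m=manip.camera_model('top')
def P(cx,cy,z): return ray(m,245+(cx+.5)/6-.5,170+(cy+.5)/6-.5,z)*1000
pts={}
for n,c,z in (('stopL',(88,124),.021),('stopR',(630,98),.021),('FL',(55,75),.021),('FR',(657,45),.021),('NR',(681,478),.021),('NL',(70,510),.021),('midNL',(334,494),.021),('midNR',(413,494),.021),('midFL',(316,118),.021),('midFR',(397,108),.021),
 ('bFL',(448,394),.112),('bFR',(606,403),.112),('bNR',(605,439),.112),('bNL',(448,430),.112),('oFL',(113,422),.112),('oFR',(281,419),.112),('oNL',(114,460),.112),('oNR',(281,457),.112),('jar',(353,78),.05)):
    pts[n]=P(*c,z); print(n,pts[n].round(1))
f=lambda a,b: np.degrees(np.arctan2(*(pts[b]-pts[a])[1::-1]))
ln=lambda a,b: np.linalg.norm(pts[b]-pts[a]).round(1)
print('y-axis dir-90',[f(a,b)-90 for a,b in (('stopR','stopL'),('FR','FL'),('NR','NL'),('bFR','bFL'),('bNR','bNL'),('oFR','oFL'))])
print('x dir',[f(a,b) for a,b in (('NR','FR'),('NL','FL'),('midNL','midFL'),('midNR','midFR'))])
print(ln('FL','FR'),ln('NL','NR'),ln('NL','FL'),ln('NR','FR'),ln('bFL','bFR'),ln('oFL','oFR'))
C=sum(pts[k] for k in('FL','FR','NR','NL'))/4; print(C)
E
```

```text
stopL [656.  200.8  21. ]
stopR [665.1 -94.2  21. ]
FL [683.1 218.7  21. ]
FR [ 693.9 -109.6   21. ]
NR [ 459.1 -116.8   21. ]
NL [447.7 211.5  21. ]
midNL [453.8  69.7  21. ]
midNR [453.   27.3  21. ]
midFL [657.1  76.8  21. ]
midFR [661.8  32.7  21. ]
bFL [505.1   7.5 112. ]
bFR [499.2 -72.2 112. ]
bNR [481.1 -71.3 112. ]
bNL [487.    7.8 112. ]
oFL [493.9 176.8 112. ]
oFR [493.9  92.  112. ]
oNL [474.8 176.4 112. ]
oNR [474.9  92.2 112. ]
jar [674.9  55.4  50. ]
y-axis dir-90 [np.float64(1.7679146055505441), np.float64(1.8789800414081412), np.float64(1.9910753479637293), np.float64(-4.240320123431516), np.float64(-4.256151322475915), np.float64(0.029401579837596614)]
x dir [np.float64(1.750665010353527), np.float64(1.7398903639612153), np.float64(1.9943491431838618), np.float64(1.4707869103834597)]
328.4 328.5 235.6 234.9 79.9 84.8
[570.95626046  50.94647279  21.        ]
```

Board yaw is about +1.8°, centre (571, 51) mm. The blue tile is at (493, −32) with yaw about −4.2°, and the sizes match to within 5 mm. I'll turn and approach with the fingers half open, giving two contact points.

>>> play_rows --plan '[{"offset": [0, 0, 0], "twist": [0, 0, 6.9], "grip": 0}, {"offset": [0, 0, 0], "twist": [0, 0, 6.9], "grip": 0}, {"offset": [0, 0, 0], "twist": [0, 0, 6.9], "grip": 0}, {"offset": [0, 0, 0], "twist": [0, 0, 6.9], "grip": 0}, {"offset": [-13.2, 46.5, 0], "twist": [0, 0, 0], "grip": 0}, {"offset": [-13.2, 46.5, 0], "twist": [0, 0, 0], "grip": 0}, {"offset": [-13.2, 46.5, 0], "twist": [0, 0, 0], "grip": 0}, {"offset": [-13.2, 46.5, 0], "twist": [0, 0, 0], "grip": 0}, {"offset": [-13.2, 46.5, 0], "twist": [0, 0, 0], "grip": 0}, {"offset": [-13.2, 46.5, 0], "twist": [0, 0, 0], "grip": 0}, {"offset": [-13.2, 46.5, 0], "twist": [0, 0, 0], "grip": 0}, {"offset": [-13.2, 46.5, 0], "twist": [0, 0, 0], "grip": 0}]'

```text
clock: 1.3
tcp_pos: [0.3806, -0.2086, 0.4046]
orientation: [-0.116, -3.139, -0.0]
force: [1.7, -0.6, 0.3]
grip_width: 0.0431
finger_force: 0.0
```

>>> play_rows --plan '[{"offset": [-13.2, 46.5, 0], "twist": [0, 0, 0], "grip": 0}, {"offset": [-13.2, 46.5, 0], "twist": [0, 0, 0], "grip": 0}, {"offset": [-13.2, 46.5, 0], "twist": [0, 0, 0], "grip": 0}, {"offset": [-13.2, 46.5, 0], "twist": [0, 0, 0], "grip": 0}, {"offset": [0, 0, 0], "twist": [0, 0, 0], "grip": 0}, {"offset": [0, 0, 0], "twist": [0, 0, 0], "grip": 0}]'

```text
clock: 1.9
tcp_pos: [0.4471, -0.0279, 0.4042]
orientation: [-0.112, -3.138, 0.0]
force: [-0.7, -0.7, -1.3]
grip_width: 0.0427
finger_force: 0.0
```

```bash
cat >> h.py <<'E'
def go(p,yaw):
    "tool-frame mm shift and z-twist left to TCP p (m), yaw deg of tool y minus 90; also tilt check"
    s=manip.read_state(); M=rot(s['orientation'])
    y=np.degrees(np.arctan2(M[1,1],M[0,1]))-90
    d=np.array(p)-s['tcp_pos']
    print('t',s['clock'],'tcp',s['tcp_pos'].round(4),'yaw',y.round(2),'zaxis',M[:,2].round(4),'F',s['force'].round(2),'w',s['grip_width'],'q6',s['q'][5].round(2))
    print('shift now-axes',(M.T@d*1000).round(1),'twist',y-yaw)
E
python3 - <<'E'
from h import *
go((.447,-.0287,.256),-4.2)
m=manip.camera_model('wrist'); im,W=cloud('wrist'); save('w1.png',im)
E
```

```text
t 1.9 tcp [ 0.4471 -0.0279  0.4042] yaw -4.09 zaxis [-1.4e-03 -2.0e-04 -1.0e+00] F [-0.73 -0.72 -1.3 ] w 0.04266893708686997 q6 -1.94
shift now-axes [ -0.2  -0.7 148.2] twist 0.1104524017465538
```

View pics/w1.png

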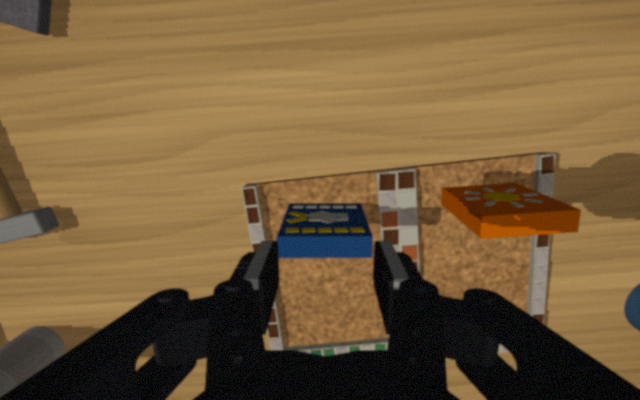

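The wrist view shows the fish face towards the robot, tile at (325,230) and parallel to the finger line, with the fingertips at (262,265) and (388,265). I'll lower behind it.

>>> play_rows --plan '[{"offset": [0, 0, 37], "twist": [0, 0, 0], "grip": 0}, {"offset": [0, 0, 37], "twist": [0, 0, 0], "grip": 0}, {"offset": [0, 0, 37], "twist": [0, 0, 0], "grip": 0}, {"offset": [0, 0, 37], "twist": [0, 0, 0], "grip": 0}, {"offset": [0, 0, 0], "twist": [0, 0, 0], "grip": 0}, {"offset": [-7, 0, 0], "twist": [0, 0, 0], "grip": 0}, {"offset": [-7, 0, 0], "twist": [0, 0, 0], "grip": 0}, {"offset": [0, 0, 0], "twist": [0, 0, 0], "grip": 0}]'

```text
clock: 2.75
tcp_pos: [0.4629, -0.03, 0.2588]
orientation: [0.116, 3.134, 0.002]
force: [0.2, 0.3, -0.9]
grip_width: 0.0424
finger_force: 0.0
```

Run:
```python
from h import *
go((.473,-.0306,.256),-4.2)
im,W=cloud('wrist'); save('w2.png',im)
```

```text
t 2.75 tcp [ 0.4629 -0.03    0.2588] yaw -4.25 zaxis [ 0.0055  0.0011 -1.    ] F [ 0.2   0.28 -0.86] w 0.04243802904346485 q6 -1.93
shift now-axes [-10.1   0.2   2.9] twist -0.05458626363496233
```

View pics/w2.png

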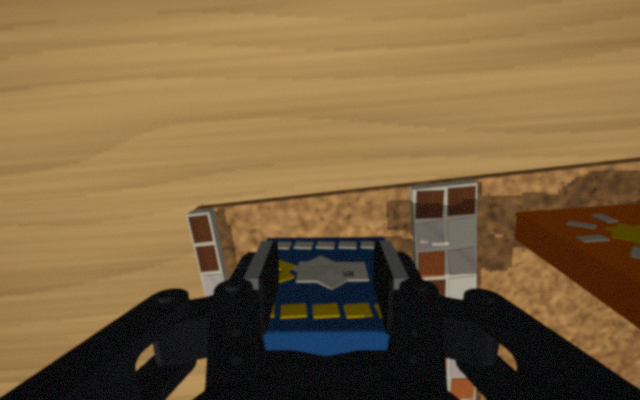

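The fingertips are in front of the picture's upper part, spanning columns 262–388 of the tile's 265–388. Push gently.

>>> play_rows --plan '[{"offset": [-4, 0, 0], "twist": [0, 0, 0], "grip": 0}, {"offset": [-4, 0, 0], "twist": [0, 0, 0], "grip": 0}, {"offset": [-4, 0, 0], "twist": [0, 0, 0], "grip": 0}, {"offset": [-4, 0, 0], "twist": [0, 0, 0], "grip": 0}, {"offset": [0, 0, 0], "twist": [0, 0, 0], "grip": 0}]'

```text
clock: 3.3
tcp_pos: [0.4775, -0.0311, 0.2567]
orientation: [0.116, 3.139, -0.0]
force: [-0.9, -0.7, -0.9]
grip_width: 0.0431
finger_force: 0.0
```

>>> play_rows --plan '[{"offset": [-4, 0, 0], "twist": [0, 0, 0], "grip": 0}, {"offset": [-4, 0, 0], "twist": [0, 0, 0], "grip": 0}, {"offset": [0, 0, 0], "twist": [0, 0, 0], "grip": 0}]'

```text
clock: 3.6
tcp_pos: [0.4856, -0.0317, 0.2568]
orientation: [0.116, 3.139, 0.0]
force: [0.2, 0.3, 0.2]
grip_width: 0.0428
finger_force: 0.0
```

Run:
```python
from h import *
go((.473,-.0306,.256),-4.2)
im,W=cloud('scene'); save('s2.png',cv2.resize(im[140:265,255:425],None,fx=4,fy=4,interpolation=cv2.INTER_CUBIC))
```

```text
t 3.6 tcp [ 0.4856 -0.0317  0.2568] yaw -4.23 zaxis [ 8.e-04 -0.e+00 -1.e+00] F [0.21 0.3  0.2 ] w 0.04275083830365235 q6 -1.91
shift now-axes [12.7  0.2  0.7] twist -0.028564375940137943
```

View pics/s2.png

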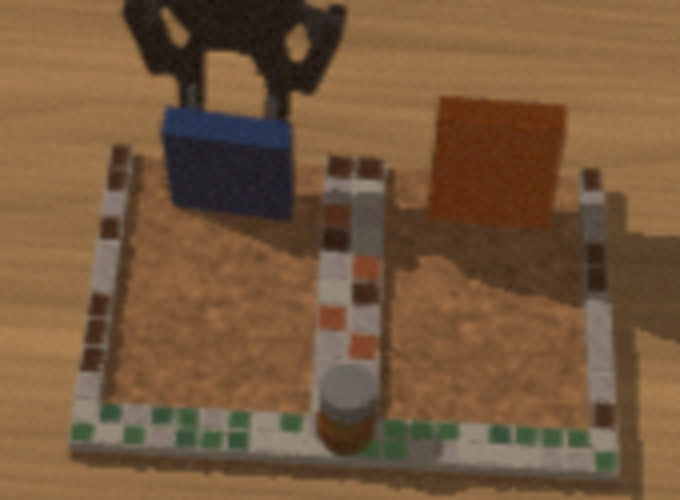

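The tile (163–293, 108–218) is in contact with the fingers and starting to lean; the orange tile and the jar are untouched. I'll continue pushing.

>>> play_rows --plan '[{"offset": [-4, 0, 0], "twist": [0, 0, 0], "grip": 0}, {"offset": [-4, 0, 0], "twist": [0, 0, 0], "grip": 0}, {"offset": [-4, 0, 0], "twist": [0, 0, 0], "grip": 0}, {"offset": [-4, 0, 0], "twist": [0, 0, 0], "grip": 0}, {"offset": [0, 0, 0], "twist": [0, 0, 0], "grip": 0}, {"offset": [0, 0, 0], "twist": [0, 0, 0], "grip": 0}, {"offset": [0, 0, 0], "twist": [0, 0, 0], "grip": 0}]'

```text
clock: 4.35
tcp_pos: [0.5008, -0.033, 0.2566]
orientation: [-0.116, -3.139, 0.0]
force: [0.0, 0.4, -0.4]
grip_width: 0.0429
finger_force: 0.0
```

```bash
cat >> h.py <<'E'
def blue():
    im,W=cloud('scene'); h=cv2.cvtColor(im,cv2.COLOR_RGB2HSV)
    m=(h[...,0]>100)&(h[...,0]<130)&(h[...,1]>110); m[:140]=0; m[265:]=0; m[:,:255]=0; m[:,345:]=0
    p=W[m]; p=p[~np.isnan(p).any(1)]; print('blue z pct',np.percentile(p[:,2],[2,50,98]).round(4),len(p),'x',np.percentile(p[:,0],[1,99]).round(4))
    return im,W,m
E
python3 - <<'E'
from h import *
go((.473,-.0306,.256),-4.2); im,W,m=blue(); cv2.imwrite('pics/s3.png',cv2.resize(im[140:265,255:425,::-1],None,fx=4,fy=4,interpolation=cv2.INTER_CUBIC))
E
```

```text
t 4.35 tcp [ 0.5008 -0.033   0.2566] yaw -4.24 zaxis [-3.e-04 -0.e+00 -1.e+00] F [ 0.04  0.39 -0.42] w 0.04292077846625264 q6 -1.9
shift now-axes [27.8  0.3  0.6] twist -0.040650972513293304
blue z pct [0.0278 0.032  0.0366] 293 x [0.5091 0.6061]
```

View pics/s3.png

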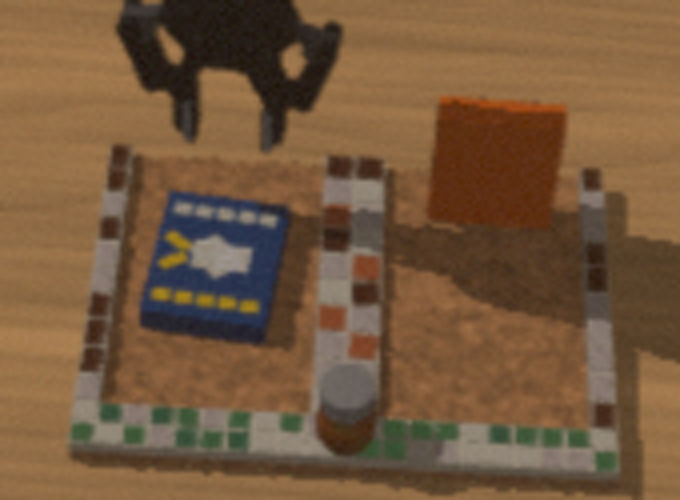

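Run:
```python
from h import *
go((.471,-.037,.192),1.8)
im,W=cloud('wrist')
h=cv2.cvtColor(im,cv2.COLOR_RGB2HSV)
k=(np.abs(W[...,2]-.032)<.006)&(W[...,1]<.025)&(W[...,1]>-.09)&(h[...,0]>95)&(h[...,0]<130)&(h[...,1]>100)
print('wrist rect',k.sum(),cv2.minAreaRect((W[k][:,:2]*1000).astype(np.float32)))
```

```text
t 4.4 tcp [ 0.5007 -0.033   0.2567] yaw -4.24 zaxis [-2.e-04 -0.e+00 -1.e+00] F [-0.67  0.05 -0.22] w 0.04254288426695308 q6 -1.9
shift now-axes [29.3 -6.2 64.7] twist -6.035694340585226
wrist rect 8327 ((551.1267700195312, -36.46473693847656), (78.84011840820312, 91.41619873046875), 86.10760498046875)
```

The tile lies flat, picture up, at about (555, −36) mm with yaw −4°, about 55 mm short of the stop. Next I'll back off, square up to the board, and check tip length from the depth.

>>> play_rows --plan '[{"offset": [15, -3, 0], "twist": [0, 0, 0], "grip": 0}, {"offset": [15, -3, 0], "twist": [0, 0, 0], "grip": 0}, {"offset": [0, 0, 20], "twist": [0, 0, -6], "grip": 0}, {"offset": [0, 0, 20], "twist": [0, 0, 0], "grip": 0}, {"offset": [0, 0, 16], "twist": [0, 0, 0], "grip": 0}, {"offset": [0, 0, 0], "twist": [0, 0, 0], "grip": 0}]'

```text
clock: 5.05
tcp_pos: [0.4697, -0.0369, 0.1991]
orientation: [0.048, -3.137, 0.001]
force: [0.5, -0.4, 0.3]
grip_width: 0.0428
finger_force: 0.0
```

Run:
```python
from h import *
go((.471,-.037,.192),1.8)
s=manip.read_state(); M=rot(s['orientation']); im,W=cloud('wrist'); T=(W-s['tcp_pos'])@M*1000
k=(np.abs(T[...,0])<18)&(np.abs(T[...,1])<50)&(T[...,2]>100)&(W[...,2]>.0155)
for sg in (1,-1):
    q=T[k&(sg*T[...,1]>15)]; print(len(q),np.percentile(q,[1,99],axis=0).round(1), q[:,2].max())
im2,W2=cloud('scene'); k=(np.abs(W2[...,0]-.47)<.03)&(np.abs(W2[...,1]+.037)<.045)&(W2[...,2]<.2)&(W2[...,2]>.016)
q=W2[k]; print(len(q),np.percentile(q[:,2],[0,2,10]) if len(q) else '')
cv2.imwrite('pics/s4.png',cv2.resize(im2[140:240,265:365,::-1],None,fx=5,fy=5,interpolation=cv2.INTER_CUBIC))
```

```text
t 5.05 tcp [ 0.4697 -0.0369  0.1991] yaw 1.75 zaxis [-0.0045 -0.001  -1.    ] F [ 0.54 -0.44  0.35] w 0.042783198806149954 q6 -1.81
shift now-axes [-1.3 -0.2  7.1] twist -0.05249916492752793
10222 [[-11.6  17.5 100.4]
 [ 16.8  49.7 165.3]] 171.83400685825555
10063 [[-11.6 -49.7 100.4]
 [ 16.8 -18.  165.2]] 172.01214168607316
783 [0.01609343 0.03474049 0.05800236]
```

View pics/s4.png

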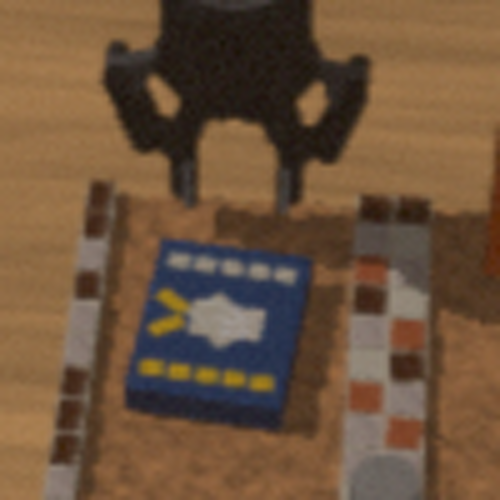

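The tips (about 167 mm long) are at z≈33 mm, behind the tile and inside its width. I'll lower 12 mm, then push slowly along the bay.

>>> play_rows --plan '[{"offset": [0, 0, 6], "twist": [0, 0, 0], "grip": 0}, {"offset": [0, 0, 6], "twist": [0, 0, 0], "grip": 0}, {"offset": [0, 0, 0], "twist": [0, 0, 0], "grip": 0}, {"offset": [-6, 0, 0], "twist": [0, 0, 0], "grip": 0}, {"offset": [-6, 0, 0], "twist": [0, 0, 0], "grip": 0}, {"offset": [-6, 0, 0], "twist": [0, 0, 0], "grip": 0}, {"offset": [-4, 0, 0], "twist": [0, 0, 0], "grip": 0}, {"offset": [-4, 0, 0], "twist": [0, 0, 0], "grip": 0}, {"offset": [-4, 0, 0], "twist": [0, 0, 0], "grip": 0}, {"offset": [-4, 0, 0], "twist": [0, 0, 0], "grip": 0}, {"offset": [-4, 0, 0], "twist": [0, 0, 0], "grip": 0}]'

```text
clock: 6.25
tcp_pos: [0.5088, -0.0356, 0.1885]
orientation: [0.048, -3.141, -0.0]
force: [-2.7, 0.1, 0.2]
grip_width: 0.0427
finger_force: 1.2
```

>>> play_rows --plan '[{"offset": [-4, 0, 0], "twist": [0, 0, 0], "grip": 0}, {"offset": [-4, 0, 0], "twist": [0, 0, 0], "grip": 0}, {"offset": [-4, 0, 0], "twist": [0, 0, 0], "grip": 0}, {"offset": [-4, 0, 0], "twist": [0, 0, 0], "grip": 0}, {"offset": [-4, 0, 0], "twist": [0, 0, 0], "grip": 0}, {"offset": [-4, 0, 0], "twist": [0, 0, 0], "grip": 0}, {"offset": [-3, 0, 0], "twist": [0, 0, 0], "grip": 0}, {"offset": [0, 0, 0], "twist": [0, 0, 0], "grip": 0}]'

```text
clock: 7.05
tcp_pos: [0.5362, -0.0346, 0.1889]
orientation: [-0.049, 3.14, 0.0]
force: [0.1, -1.1, 0.4]
grip_width: 0.0426
finger_force: 0.3
```

Run:
```python
from h import *
go((.5526,-.0343,.187),1.8)
im,W,m=blue(); cv2.imwrite('pics/s5.png',cv2.resize(im[150:265,265:365,::-1],None,fx=5,fy=5,interpolation=cv2.INTER_CUBIC))
```

```text
t 7.05 tcp [ 0.5362 -0.0346  0.1889] yaw 1.78 zaxis [ 1.5e-03  2.0e-04 -1.0e+00] F [ 0.07 -1.08  0.4 ] w 0.04259524582185385 q6 -1.78
shift now-axes [-16.4  -0.2   1.9] twist -0.023507703040553496
blue z pct [0.0278 0.0321 0.0361] 329 x [0.5674 0.6471]
```

View pics/s5.png

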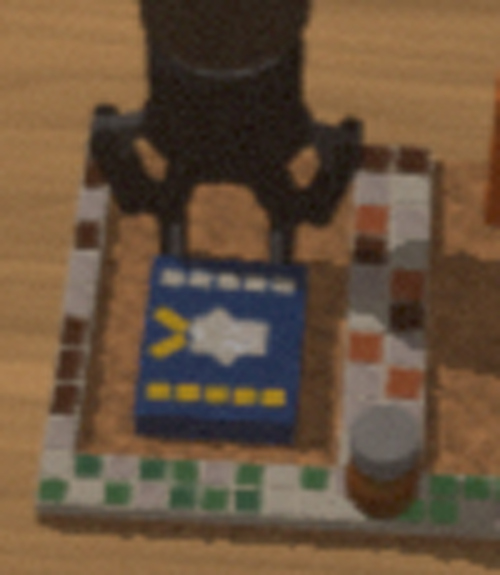

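The tile is squared, leading edge about 16 mm short (edge at rows 430–440, strip at row 455). Continue gently.

>>> play_rows --plan '[{"offset": [-3, 0, 0], "twist": [0, 0, 0], "grip": 0}, {"offset": [-3, 0, 0], "twist": [0, 0, 0], "grip": 0}, {"offset": [-3, 0, 0], "twist": [0, 0, 0], "grip": 0}, {"offset": [-2, 0, 0], "twist": [0, 0, 0], "grip": 0}, {"offset": [-2, 0, 0], "twist": [0, 0, 0], "grip": 0}]'

```text
clock: 7.6
tcp_pos: [0.5486, -0.0343, 0.1888]
orientation: [0.048, -3.141, 0.0]
force: [-2.6, -0.2, 2.1]
grip_width: 0.0427
finger_force: 1.8
```

>>> play_rows --plan '[{"offset": [-1, 0, 0], "twist": [0, 0, 0], "grip": 0}, {"offset": [-1, 0, 0], "twist": [0, 0, 0], "grip": 0}]'

```text
clock: 7.8
tcp_pos: [0.5505, -0.0343, 0.1887]
orientation: [0.048, -3.141, 0.0]
force: [-3.8, -0.2, 1.9]
grip_width: 0.0427
finger_force: 1.8
```

>>> play_rows --plan '[{"offset": [-1, 0, 0], "twist": [0, 0, 0], "grip": 0}]'

```text
clock: 7.9
tcp_pos: [0.5515, -0.0342, 0.1887]
orientation: [0.048, -3.141, 0.0]
force: [-3.4, -0.9, 2.0]
grip_width: 0.0428
finger_force: 1.7
```

>>> play_rows --plan '[{"offset": [-1, 0, 0], "twist": [0, 0, 0], "grip": 0}]'

```text
clock: 8.0
tcp_pos: [0.5525, -0.0342, 0.1887]
orientation: [0.048, -3.141, 0.0]
force: [-4.1, -1.0, 2.5]
grip_width: 0.0424
finger_force: 1.7
```

>>> play_rows --plan '[{"offset": [-1, 0, 0], "twist": [0, 0, 0], "grip": 0}]'

```text
clock: 8.1
tcp_pos: [0.5536, -0.0341, 0.1887]
orientation: [0.048, -3.141, -0.0]
force: [-2.6, -0.6, 2.1]
grip_width: 0.0427
finger_force: 1.7
```

>>> play_rows --plan '[{"offset": [-1, 0, 0], "twist": [0, 0, 0], "grip": 0}]'

```text
clock: 8.2
tcp_pos: [0.5542, -0.0341, 0.1886]
orientation: [0.048, -3.14, 0.0]
force: [-5.8, 0.1, 4.0]
grip_width: 0.0429
finger_force: 3.0
```

>>> play_rows --plan '[{"offset": [-1, 0, 0], "twist": [0, 0, 0], "grip": 0}]'

```text
clock: 8.3
tcp_pos: [0.5545, -0.0341, 0.1885]
orientation: [0.048, -3.137, 0.0]
force: [-8.0, -0.7, 6.1]
grip_width: 0.0423
finger_force: 3.8
```

Contact with the stop: force is rising and motion stopping at the expected position. One more firm nudge and a hold, then look.

>>> play_rows --plan '[{"offset": [-1, 0, 0], "twist": [0, 0, 0], "grip": 0}, {"offset": [-1, 0, 0], "twist": [0, 0, 0], "grip": 0}, {"offset": [0, 0, 0], "twist": [0, 0, 0], "grip": 0}, {"offset": [0, 0, 0], "twist": [0, 0, 0], "grip": 0}, {"offset": [0, 0, 0], "twist": [0, 0, 0], "grip": 0}]'

```text
clock: 8.8
tcp_pos: [0.5552, -0.0343, 0.1881]
orientation: [0.048, -3.134, 0.001]
force: [-9.0, 0.2, 6.4]
grip_width: 0.0425
finger_force: 4.8
```

>>> play_rows --plan '[{"offset": [3, 0, 0], "twist": [0, 0, 0], "grip": 0}, {"offset": [6, 0, 0], "twist": [0, 0, 0], "grip": 0}, {"offset": [10, 0, 0], "twist": [0, 0, 0], "grip": 0}, {"offset": [10, 0, 0], "twist": [0, 0, 0], "grip": 0}, {"offset": [10, 0, 0], "twist": [0, 0, 0], "grip": 0}, {"offset": [0, 0, -40], "twist": [0, 0, 0], "grip": 0}, {"offset": [0, 0, -40], "twist": [0, 0, 0], "grip": 0}, {"offset": [0, 0, -40], "twist": [0, 0, 0], "grip": 0}, {"offset": [40, 0, 0], "twist": [0, 0, 0], "grip": 0}, {"offset": [40, 0, 0], "twist": [0, 0, 0], "grip": 0}, {"offset": [0, 0, 0], "twist": [0, 0, 0], "grip": 0}]'

```text
clock: 9.9
tcp_pos: [0.4331, -0.0386, 0.3083]
orientation: [0.047, -3.138, -0.001]
force: [-0.5, -0.6, -0.9]
grip_width: 0.0428
finger_force: 0.0
```

Run:
```python
from h import *
im,W,m=blue(); im2,W2=cloud('top')
a=cv2.resize(im[145:265,260:420],None,fx=4,fy=4,interpolation=cv2.INTER_CUBIC)
b=cv2.resize(im2[170:265,290:370],None,fx=5,fy=5,interpolation=cv2.INTER_CUBIC)[:270]
h=cv2.resize(im[205:260,260:360],None,fx=8,fy=8,interpolation=cv2.INTER_CUBIC)
c=np.zeros((600,800,3),np.uint8); c[:440,:800]=h; 
d=cv2.resize(a,(213,160)); c[440:,:213]=d; e=cv2.resize(im2[172:225,300:362],None,fx=3,fy=3); c[441:600,220:406]=e
save('s6.png',c)
```

```text
blue z pct [0.0278 0.0322 0.0361] 253 x [0.5678 0.664 ]
```

View pics/s6.png

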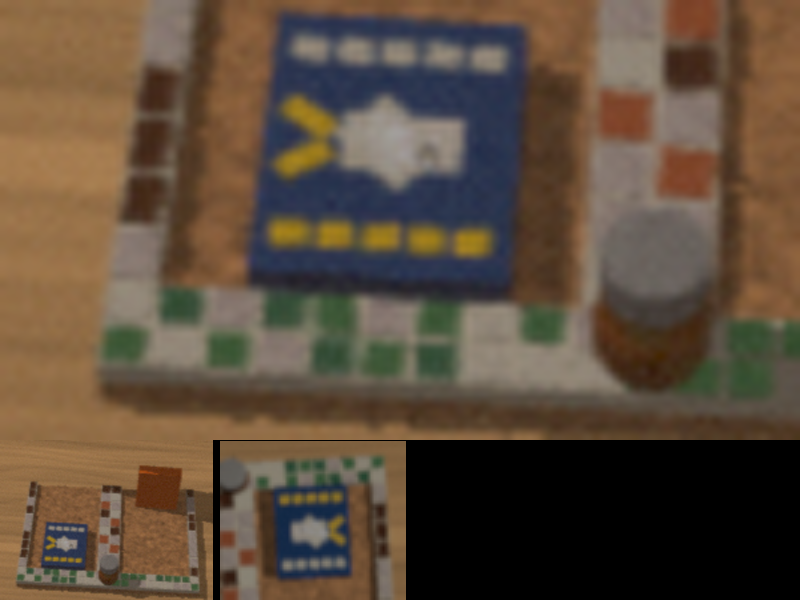

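The tile lies flat, picture up, its leading edge flush and parallel to the strip along columns 250–515 with no cork showing. The orange tile stands and the jar is in place.

```bash
python3 -c "
from h import *
print(manip.sign_off())"
```

```text
the job is handed in; nothing more can be done
None
```

The job is handed in: the blue fish tile was tipped over and pushed along its bay, and now lies flat, picture up, square and snug against the far strip. The orange tile is still standing and the jar is in place; the glue bottle and mug were never approached, though I did not check them again at the end.

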